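# Set a rinsed probe to drain on its sloping rest

### The arm

A 6-joint arm with a two-finger parallel gripper is mounted at the origin on the work surface. World frame = base frame: x ahead of the robot, y to its left, z up, the work surface at z = 0. Lengths are in mm, angles in rad, forces in N, time in s.
With the tool pointing down it reaches from about 400 to 925 mm from the base axis. Payload 12.5 kg.
Tool frame: the origin (TCP) lies midway between the tips of the shut fingers; the grasp point (between the pads) lies 19 mm behind it; z points along the fingers, y is the line along which they close (so a half turn about z gives the same grasp; the last joint's range is limited). The gripper opens to 95 mm and grips with 3 to 60 N. Pads are 20 mm wide; open, the fingers measure 119 mm over their backs; the gripper's body (75 mm by 180 mm) begins 59 mm behind the grasp point.
Start: joints at [-1.37, 0.491, 1.559, -0, 1.092, -0.106], TCP at [188.78, -595.83, 178.161] pointing down, gripper open.
Joint ranges: [-3.1, 3.1], [-0.84, 2.19], [0.05, 2.79], [-1.13, 4.28], [0.06, 2.93], [-2.69, 2.69]. Speed limits (rad/s): [2.22, 2.22, 2.79, 3.14, 3.14, 3.14].

### API

Orientations are given as [roll, pitch, yaw] about the fixed x, y, z axes, in that order (R = Rz(yaw) Ry(pitch) Rx(roll)).
In Python, from cell import env gives the robot as it stands.
- The arm moves only by the tool carry_out, never from a script. Its argument "series" is a list of rows, each a list of 4 numbers: the shift along the world's x, y, z normalised to -1 to 1, where 1 is 5 cm, then the turn about the world's z normalised to -1 to 1, where 1 is 6 degrees. In form: [[x, y, z, turn], ...]. A call has exactly 5 rows; each row shifts and turns the commanded pose from where the row before left it; what a row does not reach is not made up. A row lasts 1/10 s, in which the tool goes at most 50 mm and 8.59 degrees, less where a joint would pass 70% of its speed; a pose out of reach is approached as far as the arm can. A call with a number of a shift or a turn outside -1 to 1 is refused whole. A call with a gripper value outside its range is refused whole. "fingers" is the closure, from -1 (fully open) to 1 (shut), set as the call begins (left out, the last holds). The fingers move at their own pace and stop on an object; the grip force is fixed at half the most. Time passes only in rows, so rows that do not move let the fingers close, or fill a call up. It gives the time, the measured TCP pose, the force, the opening and the grip force at its end, in the units of the state.
- env.state(): the state, without advancing time (a new reading comes with each control period).
- env.read_camera(name): name is "scene" or "top" or "wrist"; returns the picture (384x512x3 uint8, red, green, blue); there is no depth.
- env.calibration(name): a dict with "K" (3x3 intrinsics, pixels), "pose" (4x4, takes a point from camera to world coordinates). Camera axes: x right, y down, z forward; pixel columns grow to the right and rows downward; lengths in mm; the calibration is good to about 2 mm. A picture is of the moment at which its call begins: read the wrist's pose just before it. calibration takes no time and is no camera call; for the wrist camera it gives the pose at the moment of the call.
- env.job_done(): hands the job in; it is judged then, once.
Trained networks look in the newest picture that a camera, given by its name, has taken for a name from the list of things; names that differ only in an ending like _2 or _b are one class to them, and where a whole thing is asked for, a point or a joint stands for the part that bears it (a point fixed in the world has none). Each returns a list of dicts, best first, with "conf" (0 to 1); they miss things now and then, are a little off and sometimes report something else, mostly with a low value. They report only what shows in the picture. A call takes as long as a camera call. They do not tell look-alikes from the thing itself.
- env.look_for(camera, label): "position" ([row, column] as shares, 0 to 1, of the picture: columns of its width, rows of its height, amid what is visible of it).
The state is a dict: "t": time; "joints": joint angles; "qvel": joint speeds; "tau": joint torques, N m; "eef_pos": TCP position; "tcp_rot": TCP orientation; "ft_force": force on the tool from outside, world axes, zero at the start; "moment": the same for the moment, N m; "opening": opening from 0.0 (shut) to 1.0 (fully open); "grip_force": force on a finger pad.
Only numpy, scipy, OpenCV 4.12 (cv2) and the standard library are available. Lean on these libraries where they do the work, as an engineer would, in place of code of your own. Each camera call takes 0.05 s, during which the arm holds its last target. There are 200 camera calls.

### The job

Set the rinsed pH probe to drain: first stand the small open cup upright on the floor of the ring at the low end of the steel rest, then lay the probe in both notches of the rest, sloping down, with its guarded tip over the mouth of the cup. Set the probe down gently, do not drop it, and leave everything else on the bench where it is.

Things in the scene. Friction and masses are not known exactly. Their poses are not given: they have to be found in the camera images.
- rest: Fixed steel draining rest: flat base 200 x 74 x 6 mm (x -66 to 134 mm), two thin notched posts, at x = 29 mm (low) and -48 mm (high), and a low ring at the low end. Origin at bench height, under the cradle's origin; x level, towards the ring; z up. Notch heads: 8 mm thick along x, 36 mm wide, reaching 6 mm above the axis of a laid probe; highest point about 138 mm above the bench.
- cradle: The rest's two V notches (90 degrees, open upwards). Origin 118 mm above the bench, ON THE AXIS of a properly laid probe; x along that axis, 15.5 degrees downhill towards the ring; z square to it, upwards. Low notch at x = 30 mm, high one at x = -50 mm. A probe whose origin and x axis coincide with these lies right, its tip over the middle of the ring.
- ring_floor (a point): Centre of the ring's floor (top of the base plate, 6 mm above the bench), 101 mm from the rest's origin along its x. Ring: bore 47 mm, wall 4 mm, 18 mm high, so its top is 24 mm above the bench.
- probe: Loose cordless pH probe, 245 mm long, 90 g, lying level. Origin on its axis at mid shaft (12 mm above the bench at the start); x towards the tip. Round grey shaft, 14 mm diameter, x = -80 to 80 mm; square black head 24 x 24 mm, x = -140 to -80 mm; round grey tip guard, 24 mm diameter, x = 80 to 105 mm, glass bulb in its end. Centre of mass near x = -18 mm.
- probe_tip (a point): Middle of the end face of the probe's tip guard, at probe x = 105 mm.
- cup: Loose small open cup of frosted grey plastic, 55 mm tall, 38 mm across at the foot, 44 mm at the rim, wall 2.5 mm, about 30 g, upright. Origin at the centre of its underside; z up.
- cup_mouth (a point): Centre of the cup's rim, 55 mm above its underside; the mouth is 39 mm across inside.
- jar: Bystander, leave alone: capped sample jar, 42 mm across, 50 mm tall. Origin at the centre of its underside.
- dropper: Bystander, leave alone: amber bottle with black cap, 38 mm across, 85 mm tall. Origin at the centre of its underside.
- beaker: Bystander, leave alone: empty glass beaker, 68 mm across the rim, 85 mm tall. Origin at the centre of its underside.
- wash: Bystander, leave alone: white wash bottle with blue cap, 64 mm across, 170 mm tall. Origin at the centre of its underside.
- weight: Bystander, leave alone: small steel balance weight with a knob on top, 32 mm across, 38 mm tall. Origin at the centre of its underside.
- spatula: Bystander, leave alone: slim steel lab spatula lying flat, 165 mm long, 4 mm thick. Origin at the centre of its underside.
Things that resemble listed ones, but are neither listed nor needed, are in the scene too. Of the things shaped like the probe, the grey one is meant.

How it is judged (in metres and radians):
On the way, in this order (a step that is already met when the one before it is completed fails the run):
1. the cup stands upright and free in the ring (horizontal distance between cup and ring_floor below 0.008 m and z of cup in the frame of ring_floor between -0.003 and 0.004 m and angle between cup's own z axis and vertical below 0.08 rad and contact force between the fingers and cup below 0.1 N and linear speed of cup below 0.02 m/s), for 0.2 s.
2. the probe lies free in both notches with its tip over the cup (y of probe in the frame of cradle between -0.006 and 0.006 m and z of probe in the frame of cradle between -0.004 and 0.005 m and angle between the x axis of probe and the x axis of cradle, either way round below 0.08 rad and horizontal distance between probe_tip and cup_mouth below 0.019 m and contact force between probe and rest above 0.1 N and contact force between the fingers and probe below 0.1 N and linear speed of probe below 0.02 m/s), for 0.2 s.
At the end, for the whole second after the job is handed in: Cup upright (0.08 rad) on the ring floor (8 mm of centre, 4 mm of height); probe in both notches (6 mm sideways, -4 to +5 mm in height, 0.08 rad from the cradle axis), its tip within 19 mm of the cup mouth's centre seen from above; both released and at rest (all of step 1 and all of step 2); the robot touches nothing.
It fails at once if the probe is dropped (moves faster than 0.6 m/s out of the fingers) (contact force between the fingers and probe below 0.05 N and linear speed of probe above 0.6 m/s).
It fails at once if a bystander is moved more than 30 mm (distance of any of jar, dropper, beaker, wash, weight, spatula from where it was at the start of the episode above 0.03 m).
It also fails if it takes over 61 s, if anything falls off the work surface, if the arm or the gripper's body presses on something with over 40 N, if the wrist force passes 120 N, or if a joint passes its speed limit or range.

## Working session

There is one attempt and no reset: what is moved stays moved. The work goes in short steps, Python scripts to look and compute and a tool call to move; the robot and the scene stay as the last step left them, time stands still between calls to the robot, and variables do not carry over. Pictures are saved under pics/ and viewed, at most 10 in all, crops included, and the job is handed in when it is done.

Besides the shell and the picture viewer there is one more tool, called after "Emit:" as name(argument=value, ...) on one line, values as JSON. carry_out: Moves the arm, as the interface text tells. Its arguments: {"type":"object","properties":{"series":{"type":"array","items":{"type":"array","items":{"type":"number","minimum":-1,"maximum":1}}},"fingers":{"type":"number"}},"required":["series"]}

```bash
mkdir -p pics
cat > h.py <<'E'
import numpy as np, cv2
from cell import env
def snap(cam,fn):
    im=env.read_camera(cam); cv2.imwrite('pics/'+fn,im[:,:,::-1]); return im
def ray(cam,uv,z):
    c=env.calibration(cam);K=np.array(c['K']);T=np.array(c['pose'])
    d=T[:3,:3]@np.linalg.solve(K,[uv[0],uv[1],1.]);o=T[:3,3]
    return o+d*(z-o[2])/d[2]
def proj(cam,p):
    c=env.calibration(cam);K=np.array(c['K']);T=np.array(c['pose'])
    q=K@(T[:3,:3].T@(np.array(p,float)-T[:3,3]));return q[:2]/q[2]
E
python3 - <<'E'
from h import *
a=snap('top','top.png');b=snap('scene','scene.png')
for cam in ('top','scene'):
    print(cam,env.calibration(cam))
    for l in ['rest','probe','cup','jar','dropper','beaker','wash','weight','spatula','ring_floor','probe_tip']:
        try: print(l,[(round(r['conf'],2),round(r['position'][1]*512),round(r['position'][0]*384)) for r in env.look_for(cam,l)][:4])
        except Exception as e: print(l,e)
print(env.state())
E
```

```text
top {'K': array([[484.98734347,   0.        , 256.28343374],
       [  0.        , 484.98734347, 189.5834561 ],
       [  0.        ,   0.        ,   1.        ]]), 'pose': array([[-1.60348432e-02, -9.81262173e-01,  1.92008936e-01,
         2.34804249e+02],
       [-9.99745351e-01,  1.87839657e-02,  1.25058503e-02,
        -2.52846699e+01],
       [-1.58782071e-02, -1.91759512e-01, -9.81313493e-01,
         1.68166860e+03],
       [ 0.00000000e+00,  0.00000000e+00,  0.00000000e+00,
         1.00000000e+00]])}
rest []
probe [(0.66, 175, 201), (0.65, 159, 283)]
cup [(0.59, 209, 144), (0.42, 260, 192)]
jar [(0.71, 257, 188)]
dropper [(0.49, 207, 140), (0.41, 323, 216)]
beaker [(0.77, 293, 129)]
wash [(0.93, 373, 156)]
weight [(0.62, 141, 165)]
spatula [(0.56, 246, 170)]
ring_floor [(0.74, 322, 218)]
probe_tip [(0.92, 163, 278), (0.83, 175, 201)]
scene {'K': array([[389.91417256,   0.        , 254.64770882],
       [  0.        , 389.91417256, 189.36830887],
       [  0.        ,   0.        ,   1.        ]]), 'pose': array([[-8.99263588e-01,  2.59607424e-01, -3.52035488e-01,
         9.
[... 596 characters left out ...]
8, 313, 312), (0.55, 408, 272)]
{'t': 1.2, 'joints': array([-1.36959807e+00,  4.90887472e-01,  1.55891196e+00,  1.51456111e-05,
        1.09169394e+00, -1.05608864e-01]), 'qvel': array([-0.00035109, -0.00088263, -0.00147048,  0.00079344, -0.00025008,
        0.00017778]), 'tau': array([ 1.99529743e-03, -6.12476778e+01, -2.58429122e+01,  6.94620609e-02,
        4.46839607e-02, -2.16212328e-05]), 'eef_pos': array([ 188.78400827, -595.82445248,  178.16460453]), 'tcp_rot': array([ 3.14149251e+00, -2.90059839e-06,  3.06800138e-01]), 'ft_force': array([-0.13794044, -0.17255069,  0.06741264]), 'moment': array([ 0.00363865,  0.01406651, -0.02519993]), 'grip_force': 0.0, 'opening': 1.001466956645597}
```

View pics/top.png

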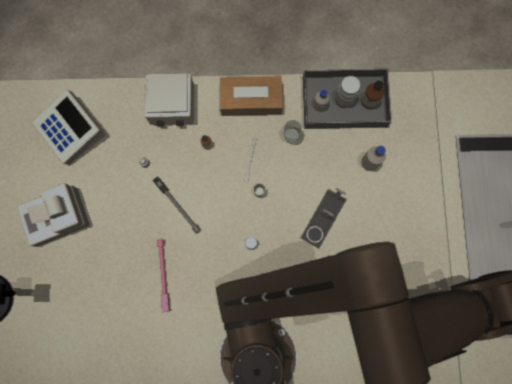

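View pics/scene.png

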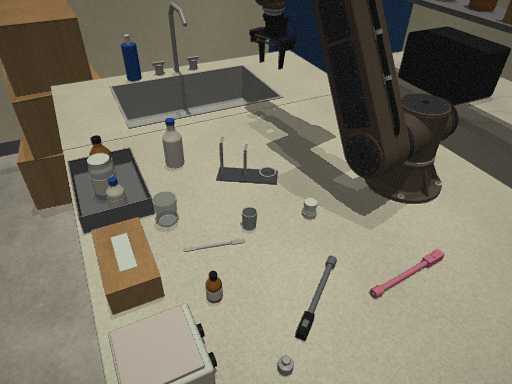

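The top view shows the cup at (260,190) and the jar at (251,243). The grey probe has its head at (155,180) and tip at (197,231). The rest's ring is at (315,234) and its high end at (338,195).

- **Could be taken for the probe:** the pink rod at (163,275). I choose the grey one.
- **Could be taken for the cup:** the beaker at (293,132), the jar at (251,243), the weight at (143,162). I choose the open grey one at (260,190).

I'll check both choices in one close crop and measure.

Run:
```python
from h import *
im=cv2.imread('pics/top.png')
a=cv2.resize(im[170:250,295:350],None,fx=7,fy=7,interpolation=cv2.INTER_CUBIC)
b=cv2.resize(im[170:242,145:280],None,fx=3,fy=3,interpolation=cv2.INTER_CUBIC)
s=cv2.imread('pics/scene.png');c=cv2.resize(s[130:240,205:325],None,fx=3,fy=3,interpolation=cv2.INTER_CUBIC)
o=np.zeros((560,800,3),np.uint8);o[:560,:385]=a;o[:216,390:795]=b;o[225:555,390:750]=c
cv2.imwrite('pics/crop.png',o)
P=lambda c,uv,z:print(c,uv,z,ray(c,uv,z).round())
P('top',(260,188),55);P('scene',(250,226),5)
P('top',(315,234),15);P('scene',(268,172),20);P('top',(338,197),10);P('top',(155,180),20);P('top',(197,231),15);P('scene',(305,328),12);P('scene',(332,261),12)
```

```text
top (260, 188) 55 [558. -17.  55.]
scene (250, 226) 5 [555.  -7.   5.]
top (315, 234) 15 [ 402. -203.   15.]
scene (268, 172) 20 [ 397. -201.   20.]
top (338, 197) 10 [ 530. -289.   10.]
top (155, 180) 20 [601. 352.  20.]
top (197, 231) 15 [419. 203.  15.]
scene (305, 328) 12 [587. 341.  12.]
scene (332, 261) 12 [423. 206.  12.]
```

View pics/crop.png

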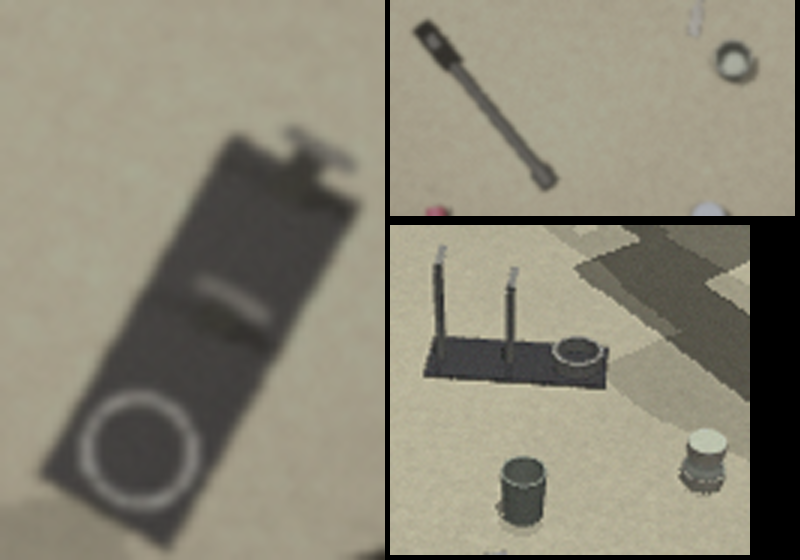

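The crop confirms both choices: the open grey cup at top pixel (259,190) and the grey probe with its black head. The rest's corners and ring are clear, so I'll fit them more exactly.

Run:
```python
from h import *
from scipy.optimize import least_squares
px=np.array([[235,133],[362,205],[168,550],[42,475]])/7+[295,170]
W=np.array([ray('top',p,6) for p in px]);print(W.round(1))
ring=[ray('top',(np.array([140,452])/7+[295,170]-.4),24)]
print('ring',ring[0])
def corners(q):
    c,s=np.cos(q[2]),np.sin(q[2]);L=np.array([[-66,-37],[-66,37],[134,37],[134,-37],[101,0]])
    # order: high-left..
    return L@np.array([[c,s],[-s,c]])+q[:2]
best=None
for L in (0,1):
    o=[0,1,2,3] if L==0 else [1,0,3,2]
    f=lambda q:(np.r_[corners(q)[o],corners(q)[4:]]-np.r_[W[:,:2],[ring[0][:2]]]).ravel()
    r=least_squares(f,[480,-260,2.55]);print(r.x,np.degrees(r.x[2]),r.cost,f(r.x).round(1))
px=lambda x,y:np.array([x-390,y])/3+[145,170]
h=ray('top',px(422,26),12);t=ray('top',px(546,182),12);d=t-h
print(h,t,np.hypot(*d[:2]),np.degrees(np.arctan2(d[1],d[0])))
print('cup',ray('top',px(733,60),55))
```

```text
[[ 559.9 -257.9    6. ]
 [ 522.1 -319.6    6. ]
 [ 352.3 -215.9    6. ]
 [ 390.1 -155.4    6. ]]
ring [ 400.20993496 -200.8148971    24.        ]
[ 485.35030721 -254.65020186    2.59254919] 148.54212675462435 5.235808279228052 [ 1.1  0.4  0.3 -1.1 -0.6 -0.4  0.2  2.3 -1.  -1.1]
[ 485.38968782 -254.585717      2.59414326] 148.6334600876909 10634.394223862695 [-37.4 -62.6  38.9  62.2  37.9  62.6 -38.4 -61.   -1.1  -1.2]
[607.63327302 351.09330743  12.        ] [420.69586614 203.29813205  12.        ] 238.30444385317915 -141.6696392645089
cup [551.4371982  -14.95209725  55.        ]
```

Emit:
carry_out(series=[[0.36,0.58,0.05,-0.41],[0.36,0.58,0.05,-0.41],[0.36,0.58,0.05,-0.41],[0.36,0.58,0.05,-0.41],[0.36,0.58,0.05,-0.41]], fingers=-1)

```text
t: 1.7
eef_pos: [279.3, -449.7, 190.9]
tcp_rot: [3.141, -0.0, 0.09]
ft_force: [-0.2, -0.2, -0.6]
opening: 0.997
grip_force: 0.0
```

Emit:
carry_out(series=[[0.36,0.58,0,-0.41],[0.36,0.58,0,-0.41],[0.36,0.58,0,-0.41],[0.36,0.58,0,-0.41],[0.36,0.58,0,-0.41]])

```text
t: 2.2
eef_pos: [369.4, -304.6, 190.8]
tcp_rot: [3.141, -0.0, -0.124]
ft_force: [0.4, -0.6, -0.1]
opening: 0.996
grip_force: 0.0
```

Emit:
carry_out(series=[[0.36,0.58,0,-0.41],[0.36,0.58,0,-0.41],[0.36,0.58,0,-0.41],[0.36,0.58,0,-0.41],[0.36,0.58,0,-0.41]])

```text
t: 2.7
eef_pos: [459.4, -159.5, 190.8]
tcp_rot: [3.141, -0.0, -0.339]
ft_force: [0.8, -0.3, -0.1]
opening: 1.0
grip_force: 0.0
```

Emit:
carry_out(series=[[0.36,0.58,-0.05,-0.41],[0.36,0.58,-0.05,-0.41],[0.36,0.58,-0.05,-0.41],[0.36,0.58,-0.05,-0.41],[0.36,0.58,-0.05,-0.41]])

```text
t: 3.2
eef_pos: [549.4, -14.5, 178.2]
tcp_rot: [-3.142, -0.0, -0.554]
ft_force: [0.4, -1.2, -0.1]
opening: 0.997
grip_force: 0.0
```

Run:
```python
from h import *
s=env.state();print(s['t'],s['eef_pos'],s['tcp_rot'])
snap('wrist','w1.png')
for l in ('cup','probe'):
    for r in env.look_for('wrist',l):
        p=r['position'];uv=(p[1]*512,p[0]*384);print(l,r['conf'],uv,ray('wrist',uv,30))
print('wrist pose',env.calibration('wrist')['pose'].round(2).tolist(),proj('wrist',(553,-15,55)),proj('wrist',(553,-15,0)))
```

```text
3.2 [549.43225767 -14.48649606 178.18410423] [-3.14155586e+00 -2.58399982e-04 -5.53594314e-01]
cup 0.7 (256.8192, 174.1056) [556.31187882 -10.59518006  30.        ]
cup 0.43 (487.8848, 150.4128) [ 423.23470837 -288.39816684   30.        ]
wrist pose [[-0.52, -0.82, -0.22, 611.57], [-0.85, 0.5, 0.14, -52.87], [-0.0, 0.26, -0.97, 384.71], [0.0, 0.0, 0.0, 1.0]] [259.49026763 178.20202928] [259.67406403 170.44041272]
```

View pics/w1.png

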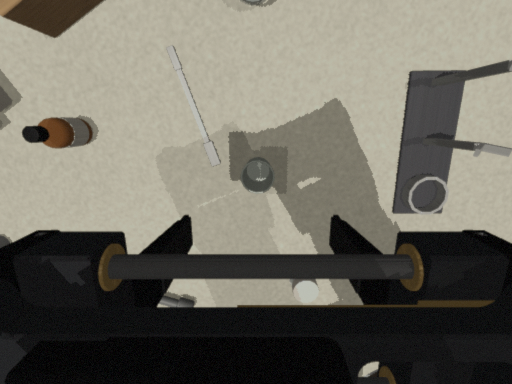

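The wrist view shows the cup at (257,175), the ring at (429,195) and the spatula end at (213,158). I'll measure the rim and the ring here.

Run:
```python
from h import *
im=cv2.imread('pics/w1.png');print(env.calibration('wrist')['K'][0,0])
a=cv2.resize(im[145:205,225:290],None,fx=6,fy=6,interpolation=cv2.INTER_CUBIC)
b=cv2.resize(im[165:225,395:460],None,fx=6,fy=6,interpolation=cv2.INTER_CUBIC)
def over(p,r,z,off,o):
    t=np.linspace(0,6.28,60);pts=np.array([(proj('wrist',(p[0]+r*np.cos(x),p[1]+r*np.sin(x),z))-off+.5)*6-.5 for x in t])
    cv2.polylines(o,[pts.astype(int)],True,(0,0,255),1)
c=(554,-13)
over(c,22,55,(225,145),a);over(c,19,0,(225,145),a)
over((399.2,-201.9),27.5,24,(395,165),b);over((399.2,-201.9),23.5,24,(395,165),b)
cv2.imwrite('pics/w1c.png',np.hstack([a,b]))
```

```text
265.3681544927674
```

View pics/w1c.png

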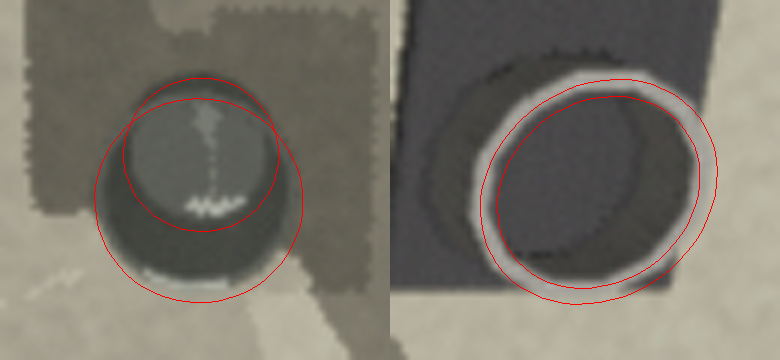

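Held against the overlays, the rim and foot put the cup at about (555.5,-13.3), and the wrist view puts the ring about (-154,-188) from it. Now to grasp.

Emit:
carry_out(series=[[0.12,0.02,-0.6,0],[0,0,-0.6,0],[0,0,-0.6,0],[0,0,-0.6,0],[0,0,-0.6,0]])

```text
t: 3.85
eef_pos: [554.4, -15.9, 27.4]
tcp_rot: [3.142, -0.0, -0.552]
ft_force: [0.5, -0.0, 0.8]
opening: 0.998
grip_force: 0.0
```

Emit:
carry_out(series=[[0,0,0,0],[0,0,0,0],[0,0,0,0],[0,0,0,0],[0,0,0,0]], fingers=1)

```text
t: 4.35
eef_pos: [555.3, -14.9, 29.3]
tcp_rot: [-3.141, -0.002, -0.552]
ft_force: [-0.3, 0.2, 0.5]
opening: 0.635
grip_force: 0.0
```

Emit:
carry_out(series=[[0,0,0,0],[0,0,0,0],[0,0,0,0],[0,0,0,0],[0,0,0,0]])

```text
t: 4.85
eef_pos: [554.8, -14.8, 28.1]
tcp_rot: [3.141, 0.0, -0.552]
ft_force: [-0.2, 0.5, -0.5]
opening: 0.215
grip_force: 0.0
```

Run:
```python
from h import *
s=env.state();print(s['opening'],s['grip_force'])
a=snap('scene','s2.png');b=snap('wrist','w2.png')
o=np.hstack([cv2.resize(a[170:270,200:320],(480,400)),b[:,150:470][:,:320].repeat(1,0)[:384].__class__ and cv2.resize(b[100:260,170:330],(320,400))])
cv2.imwrite('pics/c2.png',o[:,:,::-1])
```

```text
0.21531083637684978 0.0
```

View pics/c2.png

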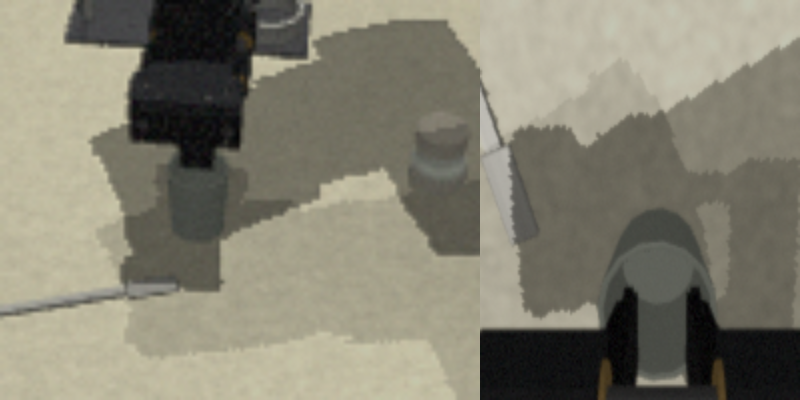

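The crop shows the cup unmoved at scene pixel (249,220), with the fingers shut to 20 mm and no grip force. I need to work out where the cup is relative to the TCP.

Run:
```python
from h import *
s=env.state();p=s['eef_pos'];yw=s['tcp_rot'][2]
ex=np.array([np.cos(yw),np.sin(yw),0]);ey=np.array([-ex[1],ex[0],0])
b=cv2.imread('pics/w2.png');c=b[90:300,150:370];k=3
o=cv2.resize(c,None,fx=k,fy=k,interpolation=cv2.INTER_CUBIC)[:600]
def pt(q,cam='wrist'):return tuple(int(v) for v in (proj(cam,q)-[150,90]+.5)*k)
def circ(q,r,z,col):
    cv2.polylines(o,[np.array([pt((q[0]+r*np.cos(t),q[1]+r*np.sin(t),z)) for t in np.linspace(0,6.28,50)])],True,col,1)
q=(555.5,-13.3);circ(q,22,55,(0,0,255));circ(q,19,0,(0,0,255))
for h in (0,19,40):
  for w in (-10,10): cv2.circle(o,pt(p+ey*w+[0,0,h]),4,(0,255,0) if h else (255,255,0),-1)
cv2.imwrite('pics/c3.png',o)
print(proj('scene',(555.5,-13.3,55)),proj('scene',(555.5,-13.3,0)),proj('scene',p))
```

```text
[248.99675087 211.41216027] [248.87687342 225.82636341] [248.94563824 218.16238881]
```

View pics/c3.png

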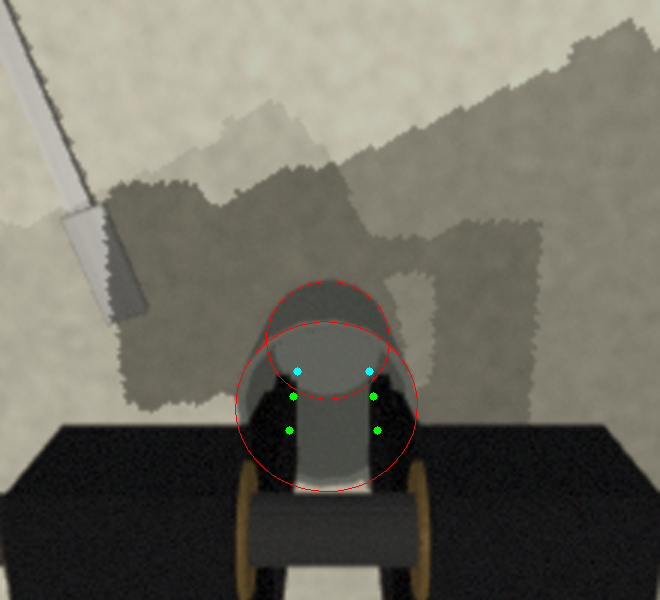

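Emit:
carry_out(series=[[0,0,0,0],[0,0,0,0],[0,0,0,0],[0,0,0,0],[0,0,0,0]])

```text
t: 5.45
eef_pos: [554.8, -14.8, 28.2]
tcp_rot: [3.141, 0.0, -0.552]
ft_force: [0.7, 0.7, -0.3]
opening: 0.002
grip_force: 0.0
```

Run:
```python
from h import *
s=env.state();print(s['t'],s['opening'],s['grip_force'],s['eef_pos'],s['ft_force'])
print([(r['conf'],r['position']) for c in ['scene'] if env.read_camera(c) is not None for r in env.look_for(c,'cup')])
snap('wrist','w3.png')
```

```text
5.45 0.002427697733764228 0.0 [554.76644773 -14.8417902   28.15482141] [ 0.70945534  0.65592806 -0.25826908]
[(0.83, [0.5711, 0.4887])]
```

Run:
```python
from h import *
b=cv2.imread('pics/w3.png');s=env.read_camera('scene')[:,:,::-1]
o=np.hstack([cv2.resize(b[150:270,200:320],(400,400),interpolation=2),cv2.resize(s[190:240,224:274],(400,400),interpolation=2)])
cv2.imwrite('pics/c4.png',o)
```

```text
(no output)
```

View pics/c4.png

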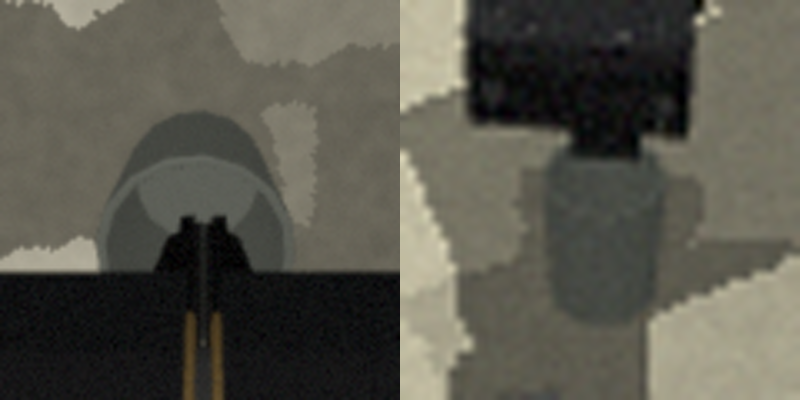

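The picture shows the fingers shut inside the cup wall with no contact. I'll check whether the wall stops them when they open.

Emit:
carry_out(series=[[0,0,0,0],[0,0,0,0],[0,0,0,0],[0,0,0,0],[0,0,0,0]], fingers=-1)

```text
t: 6.15
eef_pos: [554.8, -14.8, 28.2]
tcp_rot: [3.141, 0.0, -0.552]
ft_force: [-1.1, 0.1, -0.8]
opening: 0.367
grip_force: 0.0
```

Emit:
carry_out(series=[[0,0,0,0],[0,0,0,0],[0,0,0,0],[0,0,0,0],[0,0,0,0]])

```text
t: 6.65
eef_pos: [554.8, -14.8, 28.1]
tcp_rot: [3.142, 0.0, -0.552]
ft_force: [-0.1, -0.5, -0.8]
opening: 0.789
grip_force: 0.0
```

Run:
```python
from h import *
s=env.state();print(s['t'],s['opening'],s['grip_force'],s['eef_pos'],s['ft_force'])
env.read_camera('scene');print([(r['conf'],r['position'][1]*512,r['position'][0]*384) for r in env.look_for('scene','cup')])
im=snap('wrist','w4.png')
a=cv2.imread('pics/w3.png').astype(int);b=cv2.imread('pics/w4.png').astype(int)
print(np.abs(a-b)[183:195,230:285].mean())
```

```text
6.65 0.7888513634024072 0.0 [554.78219558 -14.83358156  28.13934897] [-0.14493403 -0.49330867 -0.7527356 ]
[(0.46, 250.6752, 222.6048), (0.45, 234.7008, 178.2912)]
3.9722222222222223
```

Emit:
carry_out(series=[[0,0,0,0],[0,0,0,0],[0,0,-0.1,0],[0,0,-0.15,0],[0,0,-0.15,0]])

```text
t: 7.3
eef_pos: [554.6, -14.8, 7.4]
tcp_rot: [3.141, 0.0, -0.552]
ft_force: [-0.1, -0.9, -1.0]
opening: 1.002
grip_force: 0.0
```

Emit:
carry_out(series=[[0,0,0,0],[0,0,0,0],[0,0,0,0],[0,0,0,0],[0,0,0,0]], fingers=1)

```text
t: 7.8
eef_pos: [554.9, -14.9, 8.4]
tcp_rot: [-3.142, -0.0, -0.552]
ft_force: [0.5, -0.4, -0.2]
opening: 0.636
grip_force: 0.0
```

Emit:
carry_out(series=[[0,0,0,0],[0,0,0,0],[0,0,0,0],[0,0,0,0],[0,0,0,0]])

```text
t: 8.3
eef_pos: [554.9, -14.8, 8.2]
tcp_rot: [3.142, -0.0, -0.552]
ft_force: [0.2, 0.2, 0.3]
opening: 0.453
grip_force: 30.0
```

Run:
```python
from h import *
s=env.state();print(s['t'],s['opening'],s['grip_force'],s['eef_pos'],s['ft_force'])
for c in('top','scene'):
    im=snap(c,c+'5.png')
    for l in ('cup','beaker','jar'): print(c,l,[(r['conf'],round(r['position'][1]*512),round(r['position'][0]*384)) for r in env.look_for(c,l)])
```

```text
8.3 0.45311955344467414 29.999953696969897 [554.85373988 -14.808943     8.22532468] [0.20373651 0.15872829 0.32245571]
top cup [(0.61, 323, 215)]
top beaker [(0.78, 294, 130), (0.38, 324, 218)]
top jar [(0.4, 343, 189)]
scene cup [(0.66, 249, 225)]
scene beaker [(0.69, 164, 210)]
scene jar [(0.63, 310, 208)]
```

It grips at this height: 43 mm opening, 30 N. The ring needs the tips above 24 mm, so I'll try a regrip with the TCP at about 19 mm.

Emit:
carry_out(series=[[0,0,0,0],[0,0,0,0],[0,0,0.1,0],[0,0,0.12,0],[0,0,0,0]], fingers=-0.3)

```text
t: 9.2
eef_pos: [555.2, -14.9, 20.1]
tcp_rot: [-3.141, -0.001, -0.552]
ft_force: [1.1, -0.1, -0.1]
opening: 0.651
grip_force: 0.0
```

Emit:
carry_out(series=[[0,0,0,0],[0,0,0,0],[0,0,0,0],[0,0,0,0],[0,0,0,0]], fingers=1)

```text
t: 9.7
eef_pos: [554.7, -14.8, 19.0]
tcp_rot: [3.141, 0.0, -0.552]
ft_force: [-0.4, -1.4, -0.2]
opening: 0.285
grip_force: 0.0
```

Emit:
carry_out(series=[[0,0,0,0],[0,0,0,0],[0,0,0,0],[0,0,0,0],[0,0,-0.1,0]], fingers=-0.3)

```text
t: 10.2
eef_pos: [555.1, -14.9, 14.5]
tcp_rot: [-3.141, -0.001, -0.552]
ft_force: [-0.1, -1.1, -0.0]
opening: 0.629
grip_force: 0.0
```

Emit:
carry_out(series=[[0,0,0,0],[0,0,0,0],[0,0,0,0],[0,0,0,0],[0,0,0,0]], fingers=1)

```text
t: 10.7
eef_pos: [554.8, -14.8, 14.2]
tcp_rot: [3.141, -0.0, -0.552]
ft_force: [0.5, -0.3, 0.0]
opening: 0.446
grip_force: 30.0
```

Grip holds at TCP 14 mm. Released with the tips just above the ring, the cup will settle about 4–5 mm, guided by the bore. Lift and carry it over.

Emit:
carry_out(series=[[0,0,0.4,0],[0,0,0.6,0],[0,0,0.6,0],[0,0,0.1,0],[0,0,0,0]])

```text
t: 11.2
eef_pos: [555.1, -14.8, 99.8]
tcp_rot: [-3.141, -0.002, -0.552]
ft_force: [0.2, -0.0, 0.3]
opening: 0.45
grip_force: 30.0
```

Emit:
carry_out(series=[[-0.385,-0.47,0,0],[-0.385,-0.47,0,0],[-0.385,-0.47,0,0],[-0.385,-0.47,0,0],[-0.385,-0.47,0,0]])

```text
t: 11.7
eef_pos: [457.0, -132.8, 97.8]
tcp_rot: [3.141, 0.002, -0.552]
ft_force: [1.0, -0.2, 0.4]
opening: 0.447
grip_force: 30.0
```

Emit:
carry_out(series=[[-0.385,-0.47,0,0],[-0.385,-0.47,0,0],[-0.385,-0.47,0,0],[0,0,0,0],[0,0,0,0]])

```text
t: 12.2
eef_pos: [400.2, -202.9, 98.3]
tcp_rot: [-3.142, 0.002, -0.554]
ft_force: [0.6, 1.1, -0.9]
opening: 0.446
grip_force: 30.0
```

Run:
```python
from h import *
s=env.state();p=s['eef_pos'];print(s['t'],s['opening'],s['grip_force'],p,s['tcp_rot'])
b=snap('wrist','w6.png')[:,:,::-1];sc=snap('scene','s6.png')[:,:,::-1]
k=2;o=cv2.resize(b[90:390,130:380],None,fx=k,fy=k,interpolation=2)[:590]
def circ(q,r,z,col):
    cv2.polylines(o,[np.array([((proj('wrist',(q[0]+r*np.cos(t),q[1]+r*np.sin(t),z))-[130,90]+.5)*k).astype(int) for t in np.linspace(0,6.28,50)])],True,col,1)
circ((402.3,-201.4),27.5,24,(0,0,255));circ((402.3,-201.4),23.5,24,(0,0,255))
z=p[2]-14.2
circ((401.5,-202),22,z+55,(0,255,0));circ((401.5,-202),19,z,(0,255,0))
c=cv2.resize(sc[110:210,215:315],(295,295),interpolation=2)
q=np.zeros((590,295,3),np.uint8);q[:295]=c
cv2.imwrite('pics/c6.png',np.hstack([o,q]))
```

```text
12.2 0.4463639579937127 29.999999057035893 [ 400.21048999 -202.86246313   98.27346401] [-3.14150547e+00  1.66281692e-03 -5.53590572e-01]Traceback (most recent call last):
  File "<stdin>", line 12, in <module>
    return _nx.concatenate(arrs, 1, dtype=dtype, casting=casting)
           ~~~~~~~~~~~~~~~^^^^^^^^^^^^^^^^^^^^^^^^^^^^^^^^^^^^^^^
ValueError: all the input array dimensions except for the concatenation axis must match exactly, but along dimension 0, the array at index 0 has size 588 and the array at index 1 has size 590
```

Emit:
carry_out(series=[[0,0,-0.4,0],[0,0,-0.4,0],[0,0,-0.2,0],[0,0,0,0],[0,0,0,0]])

```text
t: 12.8
eef_pos: [401.1, -202.6, 49.4]
tcp_rot: [3.142, 0.0, -0.551]
ft_force: [-0.5, -0.0, 0.3]
opening: 0.445
grip_force: 30.0
```

Emit:
carry_out(series=[[0,0,-0.12,0],[0,0,-0.12,0],[0,0,-0.12,0],[0,0,-0.05,0],[0,0,0,0]])

```text
t: 13.3
eef_pos: [400.6, -202.7, 28.3]
tcp_rot: [3.142, 0.001, -0.552]
ft_force: [-0.5, 0.2, -0.9]
opening: 0.451
grip_force: 30.0
```

Emit:
carry_out(series=[[0,0,-0.05,0],[0,0,-0.02,0],[0,0,0,0],[0,0,0,0],[0,0,0,0]])

```text
t: 13.8
eef_pos: [400.8, -202.8, 25.3]
tcp_rot: [3.141, -0.0, -0.552]
ft_force: [-0.5, -0.2, -0.9]
opening: 0.446
grip_force: 30.0
```

Run:
```python
from h import *
s=env.state();p=s['eef_pos'];print(s['t'],s['opening'],s['grip_force'],p,s['ft_force'])
b=snap('wrist','w7.png')[:,:,::-1];sc=snap('scene','s7.png')[:,:,::-1]
k=2;o=cv2.resize(b[90:380,130:380],None,fx=k,fy=k,interpolation=2)
def circ(q,r,z,col):
    cv2.polylines(o,[np.array([((proj('wrist',(q[0]+r*np.cos(t),q[1]+r*np.sin(t),z))-[130,90]+.5)*k).astype(int) for t in np.linspace(0,6.28,50)])],True,col,1)
circ((402.3,-201.4),27.5,24,(0,0,255))
z=p[2]-14.2
circ((401.5,-202),22,z+55,(0,255,0))
c=cv2.resize(sc[110:210,215:315],(295,295),interpolation=2)
q=np.zeros((580,295,3),np.uint8);q[:295]=c
cv2.imwrite('pics/c7.png',np.hstack([o,q]))
```

```text
13.8 0.4456060901529658 29.999817546922714 [ 400.79654624 -202.84660538   25.25108659] [-0.46684617 -0.16473899 -0.8745089 ]
```

View pics/c7.png

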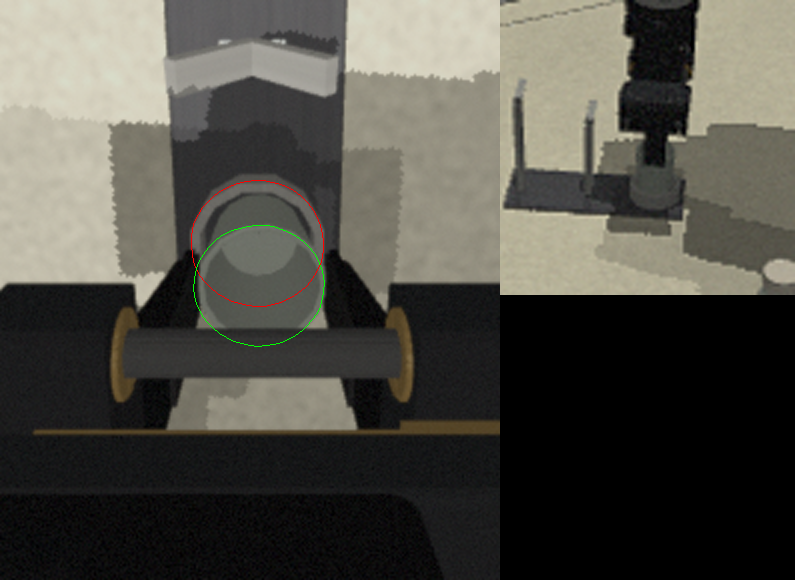

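The picture shows the cup inside the ring with even gaps, and the rest's midline lines up with the tool, so the lateral fit is good. Release and rise.

Emit:
carry_out(series=[[0,0,0,0],[0,0,0,0],[0,0,0,0],[0,0,0,0],[0,0,0,0]], fingers=-1)

```text
t: 14.4
eef_pos: [400.8, -202.8, 25.2]
tcp_rot: [3.142, 0.0, -0.552]
ft_force: [-0.5, 0.3, 0.0]
opening: 0.811
grip_force: 0.0
```

Emit:
carry_out(series=[[0,0,0.1,0],[0,0,0.5,0],[0,0,1,0],[0,0,1,0],[0,0,0.6,0]])

```text
t: 14.9
eef_pos: [401.2, -203.1, 188.9]
tcp_rot: [3.141, -0.004, -0.552]
ft_force: [0.3, -1.0, -0.8]
opening: 0.999
grip_force: 0.0
```

Run:
```python
from h import *
s=env.state();p=s['eef_pos'];print(s['t'],s['opening'],p)
im=snap('wrist','w8.png');g=cv2.imread('pics/w8.png')
t=env.calibration('wrist')
print(proj('wrist',(401,-202,61)),proj('wrist',(401,-202,6)))
for c in('wrist','scene'):
  if c=='scene': snap(c,'s8.png')
  for r in env.look_for(c,'cup'):
    uv=(r['position'][1]*512,r['position'][0]*384);print(c,r['conf'],uv,ray(c,uv,40))
print(proj('scene',(401,-202,61)),proj('scene',(401,-202,6)))
print(ray('top',(175,204),12))
```

```text
14.9 0.9992302405156765 [ 401.19867396 -203.0705706   188.91407829]
[260.04908937 182.13715091] [260.14082137 174.36642327]
wrist 0.91 (258.2016, 179.5968) [ 401.54351641 -199.30864085   40.        ]
scene 0.63 (267.008, 167.3088) [ 401.48854276 -200.98608338   40.        ]
scene 0.56 (174.1824, 145.11360000000002) [ 636.94510058 -459.46649186   40.        ]
[267.22322472 161.80279966] [266.64357486 175.48282738]
[515.57407727 281.08584058  12.        ]
```

The networks put the cup at (401.5,-200), so it is standing in the ring. On to the probe.

Emit:
carry_out(series=[[0.137,0.63,0,0.777],[0.137,0.63,0,0.777],[0.137,0.63,0,0.777],[0.137,0.63,0,0.777],[0.137,0.63,0,0.777]])

```text
t: 15.6
eef_pos: [434.4, -43.9, 183.8]
tcp_rot: [-3.141, 0.003, -0.142]
ft_force: [1.0, -0.7, -0.1]
opening: 1.002
grip_force: 0.0
```

Emit:
carry_out(series=[[0.137,0.63,0,0.777],[0.137,0.63,0,0.777],[0.137,0.63,0,0.777],[0.137,0.63,0,0.777],[0.137,0.63,0,0.777]])

```text
t: 16.1
eef_pos: [468.7, 113.5, 183.6]
tcp_rot: [-3.141, 0.003, 0.265]
ft_force: [0.1, -0.2, -0.1]
opening: 0.995
grip_force: 0.0
```

Emit:
carry_out(series=[[0.137,0.63,0,0.777],[0.137,0.63,0,0.777],[0.137,0.63,0,0.777],[0.137,0.63,0,0.777],[0.137,0.63,0,0.777]])

```text
t: 16.6
eef_pos: [503.0, 270.8, 183.2]
tcp_rot: [-3.141, 0.003, 0.672]
ft_force: [-0.9, 0.0, 0.7]
opening: 0.999
grip_force: 0.0
```

Run:
```python
from h import *
s=env.state();p=s['eef_pos'];print(s['t'],s['opening'],p,s['tcp_rot'])
im=snap('wrist','w9.png')
for l in('probe','probe_tip'): print(l,[(round(r['conf'],2),round(r['position'][1]*512),round(r['position'][0]*384)) for r in env.look_for('wrist',l)])
ht=[proj('wrist',q) for q in ((607.6,351,12),(420.7,203.3,12),(500.4,266.3,12))];print(np.round(ht))
c=cv2.cvtColor(im,cv2.COLOR_RGB2GRAY)
# dark mean columns profile along rows
for r in range(20,215,15): print(r,' '.join('%3d'%v for v in c[r,236:284:2]))
r=int(ht[2][1]);
print('row',r);
```

```text
16.6 0.9990019532749654 [502.97156703 270.76151539 183.24554453] [-3.14080624e+00  3.08353087e-03  6.72034487e-01]
probe [(0.65, 175, 213), (0.64, 260, 143)]
probe_tip [(0.92, 176, 214), (0.59, 265, 144), (0.16, 264, 13)]
[[262.  75.]
 [262. 241.]
 [262. 176.]]
20 169 169 171 170 172 174 175 168 170 165  74  60  68  92 106 114  99  71  59  60 109 159 176 176
35 169 172 172 174 173 177 176 172 173 175 173 172 174 170 171 172 173 171 173 175 173 171 170 169
50 175 174 174 171 173 175 176 177 171 171 171 170 175 171 173 175 169 171 174 169 167 175 176 173
65 174 173 171 169 169 173 171 171 174 172 171 170 172 176 176 172 174 175 175 173 171 174 174 174
80 169 172 171 175 175 174 175 175 139  43  54  52  53  53  47  48  51  41 157 172 170 172 171 174
95 155 155 161 160 155 155 154 154 148  36  53 117 119 120 118  94  39  30  98 152 155 159 165 163
110 153 153 154 158 162 158 156 161 154  38  45  42  42  43  40  40  39  26 118 156 158 158 153 156
125 160 158 155 154 161 157 151 159 157 156 151  80  93 112  86  67 117 155 158 159 160 160 158 157
140 158 158 160 158 153 158 156 155 157 158 150  83  91 111  86  67 119 157 155 151 155 160 158 156
155 158 158 153 153 155 159 158 156 156 152 151  78  91 108  86  69 109 154 157 158 154 155 152 153
170 104  94  91 100  94  91  94 103 103 154 155  84  88  74  52  50  88  89  94  95 101 115 112 115
185  92  92  94  93  93  92  93  91  92  94  94  52  45  52  49  51  92  98 113 117 115 113 114 116
200  95  94  93  90  91  89  90  90  93  92  96  58  50  53  52  54 114 117 120 117 116 116 117 118
row 176
```

Run:
```python
from h import *
c=cv2.cvtColor(cv2.imread('pics/w9.png'),cv2.COLOR_BGR2GRAY)
print('col262',[(r,int(c[r,262])) for r in range(66,82,1)]);print('edge col 254',[(r,int(c[r,254:257].mean())) for r in range(108,122)])
print('guard cols',[(r,int(c[r,253]),int(c[r,271])) for r in range(208,250,2)])
o=np.array([500.4,266.3]);d=np.array([-.784,-.62])
for uv,z in(((262,74),24),((254,117),24),((254,117),12)):
    q=ray('wrist',uv,z);print(uv,z,q.round(1),'x=',((q[:2]-o)@d).round(1))
t=ray('top',(197,231),12)
```

```text
col262 [(66, 177), (67, 177), (68, 175), (69, 176), (70, 172), (71, 141), (72, 60), (73, 44), (74, 52), (75, 52), (76, 45), (77, 53), (78, 52), (79, 52), (80, 53), (81, 49)]
edge col 254 [(108, 42), (109, 41), (110, 43), (111, 43), (112, 41), (113, 42), (114, 41), (115, 41), (116, 41), (117, 42), (118, 42), (119, 63), (120, 116), (121, 134)]
guard cols [(208, 96, 116), (210, 94, 116), (212, 97, 115), (214, 97, 114), (216, 101, 115), (218, 114, 116), (220, 117, 116), (222, 120, 119), (224, 119, 168), (226, 118, 168), (228, 117, 136), (230, 117, 160), (232, 115, 118), (234, 111, 156), (236, 115, 110), (238, 112, 110), (240, 116, 110), (242, 113, 109), (244, 111, 113), (246, 113, 112), (248, 113, 111)]
(262, 74) 24 [606.7 350.3  24. ] x= -135.5
(254, 117) 24 [558.9 325.8  24. ] x= -82.8
(254, 117) 12 [558.8 326.2  12. ] x= -82.9
```

The shaft runs straight along column 262, and the head's edges match x = -140 and -80 within 1 mm. Yaw and position are right, so I'll descend and grasp.

Emit:
carry_out(series=[[0.02,-0.03,-1,0],[0,0,-1,0],[0,0,-0.9,0],[0,0,-0.4,0],[0,0,-0.1,0]])

```text
t: 17.25
eef_pos: [502.6, 266.4, 12.1]
tcp_rot: [-3.14, 0.006, 0.667]
ft_force: [-0.6, 0.4, -0.2]
opening: 1.0
grip_force: 0.0
```

Emit:
carry_out(series=[[0,0,-0.12,0],[0,0,-0.08,0],[0,0,0,0],[0,0,0,0],[0,0,0,0]])

```text
t: 17.75
eef_pos: [504.9, 268.3, 6.0]
tcp_rot: [3.141, -0.001, 0.669]
ft_force: [-0.2, 0.8, -0.2]
opening: 1.001
grip_force: 0.0
```

Emit:
carry_out(series=[[0,0,0,0],[0,0,0,0],[0,0,0,0],[0,0,0,0],[0,0,0,0]], fingers=1)

```text
t: 18.25
eef_pos: [504.5, 268.2, 5.2]
tcp_rot: [3.142, 0.0, 0.669]
ft_force: [0.4, -0.5, 0.6]
opening: 0.635
grip_force: 0.0
```

Emit:
carry_out(series=[[0,0,0,0],[0,0,0,0],[0,0,0,0],[0,0,0,0],[0,0,0,0]])

```text
t: 18.75
eef_pos: [504.5, 268.2, 5.2]
tcp_rot: [3.141, -0.0, 0.669]
ft_force: [-0.4, -0.0, 0.0]
opening: 0.216
grip_force: 0.0
```

Emit:
carry_out(series=[[0,0,0,0],[0,0,0,0],[0,0,0,0],[0,0,0,0],[0,0,0,0]])

```text
t: 19.25
eef_pos: [504.6, 268.2, 5.2]
tcp_rot: [3.141, -0.0, 0.669]
ft_force: [1.0, -0.6, -0.1]
opening: 0.002
grip_force: 0.0
```

The shut fingers missed again. Re-reading the wrist pictures, 95 mm between the tips spans 140 px, a depth of 180 mm and not 206. The cup was touched at TCP 14 but not at 19. So the real fingertips sit about 36–40 mm above the reported TCP. I'll open, go lower and watch the force.

Emit:
carry_out(series=[[0,0,0,0],[0,0,0,0],[0,0,0,0],[0,0,0,0],[0,0,0,0]], fingers=-1)

```text
t: 19.75
eef_pos: [504.6, 268.2, 5.2]
tcp_rot: [3.141, -0.0, 0.669]
ft_force: [-0.5, 0.6, 0.4]
opening: 0.369
grip_force: 0.0
```

Emit:
carry_out(series=[[0,0,0,0],[0,0,-0.1,0],[0,0,-0.1,0],[0,0,-0.1,0],[0,0,-0.1,0]])

```text
t: 20.25
eef_pos: [504.4, 268.1, -15.4]
tcp_rot: [3.142, 0.0, 0.669]
ft_force: [0.1, 0.1, 0.4]
opening: 0.784
grip_force: 0.0
```

Emit:
carry_out(series=[[0,0,-0.06,0],[0,0,-0.06,0],[0,0,-0.04,0],[0,0,0,0],[0,0,0,0]])

```text
t: 20.75
eef_pos: [504.6, 268.2, -22.8]
tcp_rot: [3.141, -0.0, 0.669]
ft_force: [-0.9, 0.0, -0.3]
opening: 1.001
grip_force: 0.0
```

The reported z is -22.8 with no contact, which bears that out. Continue to about -31, then close.

Emit:
carry_out(series=[[0,0,-0.06,0],[0,0,-0.06,0],[0,0,-0.05,0],[0,0,0,0],[0,0,0,0]])

```text
t: 21.25
eef_pos: [504.5, 268.2, -31.4]
tcp_rot: [3.142, 0.0, 0.669]
ft_force: [-0.1, 0.9, 0.4]
opening: 1.002
grip_force: 0.0
```

Emit:
carry_out(series=[[0,0,0,0],[0,0,0,0],[0,0,0,0],[0,0,0,0],[0,0,0,0]], fingers=1)

```text
t: 21.75
eef_pos: [504.5, 268.2, -31.3]
tcp_rot: [3.141, -0.0, 0.669]
ft_force: [0.1, -0.2, -0.2]
opening: 0.642
grip_force: 0.0
```

Emit:
carry_out(series=[[0,0,0,0],[0,0,0,0],[0,0,0,0],[0,0,0,0],[0,0,0,0]])

```text
t: 22.25
eef_pos: [504.5, 268.2, -31.3]
tcp_rot: [3.141, 0.0, 0.669]
ft_force: [0.7, -0.7, -0.6]
opening: 0.216
grip_force: 0.0
```

Emit:
carry_out(series=[[0,0,0,0],[0,0,0,0],[0,0,0,0],[0,0,0,0],[0,0,0,0]])

```text
t: 22.75
eef_pos: [504.5, 268.2, -31.3]
tcp_rot: [3.142, 0.0, 0.669]
ft_force: [-0.0, 0.2, 0.0]
opening: 0.14
grip_force: 30.0
```

Gripped at 13.3 mm and 30 N. Axis height is reported z + 43. Lift gently and carry to the rest.

Emit:
carry_out(series=[[0,0,0.2,0],[0,0,0.5,0],[0,0,0.9,0],[0,0,0.9,0],[0,0,0.9,0]])

```text
t: 23.25
eef_pos: [504.1, 268.0, 141.1]
tcp_rot: [3.142, 0.0, 0.669]
ft_force: [-0.7, 1.0, -0.7]
opening: 0.14
grip_force: 30.0
```

Emit:
carry_out(series=[[-0.015,-0.525,0.1,-0.58],[-0.015,-0.525,0,-0.58],[-0.015,-0.525,0,-0.58],[-0.015,-0.525,0,-0.58],[-0.015,-0.525,0,-0.58]])

```text
t: 23.75
eef_pos: [500.5, 135.9, 144.4]
tcp_rot: [3.141, -0.0, 0.363]
ft_force: [0.7, 0.1, -0.2]
opening: 0.141
grip_force: 30.0
```

Emit:
carry_out(series=[[-0.015,-0.525,0,-0.58],[-0.015,-0.525,0,-0.58],[-0.015,-0.525,0,-0.58],[-0.015,-0.525,0,-0.58],[-0.015,-0.525,0,-0.58]])

```text
t: 24.25
eef_pos: [496.7, 4.7, 144.4]
tcp_rot: [3.141, -0.0, 0.059]
ft_force: [0.4, 0.3, -0.1]
opening: 0.14
grip_force: 30.0
```

Emit:
carry_out(series=[[-0.015,-0.525,0,-0.58],[-0.015,-0.525,0,-0.58],[-0.015,-0.525,0,-0.58],[-0.015,-0.525,0,-0.58],[-0.015,-0.525,0,-0.58]])

```text
t: 24.75
eef_pos: [493.0, -126.6, 144.4]
tcp_rot: [3.141, -0.0, -0.245]
ft_force: [0.2, 0.4, -0.8]
opening: 0.136
grip_force: 30.0
```

Emit:
carry_out(series=[[-0.015,-0.525,0,-0.58],[-0.015,-0.525,0,-0.58],[-0.015,-0.525,0,-0.58],[-0.015,-0.525,0,-0.58],[-0.015,-0.525,0,-0.58]])

```text
t: 25.25
eef_pos: [489.2, -257.8, 144.4]
tcp_rot: [3.141, -0.0, -0.549]
ft_force: [-0.3, 0.3, -1.5]
opening: 0.144
grip_force: 30.0
```

Emit:
carry_out(series=[[0,0,0,0],[0,0,0,0],[0,0,0,0],[0,0,0,0],[0,0,0,0]])

```text
t: 25.75
eef_pos: [489.6, -256.2, 143.9]
tcp_rot: [3.141, -0.0, -0.545]
ft_force: [-0.5, -0.3, -0.3]
opening: 0.136
grip_force: 30.0
```

Run:
```python
from h import *
s=env.state();p=s['eef_pos'];print(s['t'],s['opening'],s['grip_force'],p,s['tcp_rot'])
snap('wrist','w10.png');c=cv2.cvtColor(cv2.imread('pics/w10.png'),cv2.COLOR_BGR2GRAY)
snap('scene','s10.png')
print('scene tip/probe',[(l,round(r['conf'],2),round(r['position'][1]*512),round(r['position'][0]*384)) for l in('probe','probe_tip') for r in env.look_for('scene',l)])
z=p[2]+43;o=p[:2];d=np.array([np.cos(p[0]*0+s['tcp_rot'][2]),np.sin(s['tcp_rot'][2])])
for x in(-135.6,109.4): q=[*(o-d*x),z];print(x,proj('scene',q),proj('wrist',q))
```

```text
25.75 0.13574146909584262 29.98356968164444 [ 489.62785464 -256.16281871  143.87562688] [ 3.14149055e+00 -7.04662757e-05 -5.44976477e-01]
scene tip/probe [('probe', 0.9, 413, 270), ('probe', 0.79, 216, 124), ('probe', 0.55, 244, 178), ('probe_tip', 0.7, 408, 269), ('probe_tip', 0.62, 221, 127)]
-135.6 [191.2914885 122.913514 ] [259.60314683   1.16988288]
109.4 [270.49394861 127.59508251] [260.30326793 365.75964374]
```

The networks and the expected line, (191,123) to (270,128), agree that the probe is held level over the rest, 4.4 mm uphill of its origin as planned. Lower it, slowly below the contact height (z about 88).

Emit:
carry_out(series=[[0,-0.01,-0.2,-0.04],[0,0,-0.4,0],[0,0,-0.2,0],[0,0,-0.1,0],[0,0,0,0]])

```text
t: 26.45
eef_pos: [489.3, -257.2, 98.0]
tcp_rot: [3.142, 0.001, -0.55]
ft_force: [1.4, -0.1, -1.0]
opening: 0.138
grip_force: 30.0
```

Emit:
carry_out(series=[[0,0,-0.03,0],[0,0,-0.03,0],[0,0,-0.03,0],[0,0,-0.03,0],[0,0,0,0]])

```text
t: 26.95
eef_pos: [489.5, -257.3, 92.6]
tcp_rot: [3.141, 0.0, -0.55]
ft_force: [0.6, 0.0, -1.5]
opening: 0.139
grip_force: 30.0
```

Emit:
carry_out(series=[[0,0,-0.02,0],[0,0,-0.02,0],[0,0,-0.02,0],[0,0,-0.02,0],[0,0,0,0]])

```text
t: 27.45
eef_pos: [489.8, -257.3, 88.9]
tcp_rot: [-3.142, -0.001, -0.55]
ft_force: [0.4, 2.5, 3.4]
opening: 0.139
grip_force: 30.0
```

Contact came at z = 88.9, as predicted. Keep easing down so the probe tilts in the pads.

Emit:
carry_out(series=[[0,0,-0.02,0],[0,0,-0.02,0],[0,0,-0.02,0],[0,0,0,0],[0,0,0,0]])

```text
t: 27.95
eef_pos: [489.5, -257.3, 85.6]
tcp_rot: [3.142, 0.0, -0.55]
ft_force: [0.2, 3.2, 4.0]
opening: 0.137
grip_force: 30.0
```

Emit:
carry_out(series=[[0,0,-0.02,0],[0,0,-0.02,0],[0,0,-0.02,0],[0,0,0,0],[0,0,0,0]])

```text
t: 28.45
eef_pos: [489.5, -257.3, 82.6]
tcp_rot: [3.142, 0.0, -0.55]
ft_force: [0.8, 4.0, 2.6]
opening: 0.14
grip_force: 30.0
```

Emit:
carry_out(series=[[0.01,0.02,-0.02,0],[0,0,-0.02,0],[0,0,-0.02,0],[0,0,0,0],[0,0,0,0]])

```text
t: 28.95
eef_pos: [490.1, -256.4, 79.7]
tcp_rot: [3.142, -0.0, -0.55]
ft_force: [0.7, 2.6, 3.9]
opening: 0.14
grip_force: 30.0
```

Emit:
carry_out(series=[[0.01,0.01,-0.02,0],[0,0,-0.02,0],[0,0,0,0],[0,0,0,0],[0,0,0,0]])

```text
t: 29.45
eef_pos: [490.5, -255.8, 77.7]
tcp_rot: [3.142, 0.0, -0.55]
ft_force: [1.7, 2.5, 3.6]
opening: 0.141
grip_force: 30.0
```

Emit:
carry_out(series=[[0.01,0.02,-0.02,0],[0,0,-0.02,0],[0,0,0,0],[0,0,0,0],[0,0,0,0]])

```text
t: 29.95
eef_pos: [491.0, -255.0, 75.7]
tcp_rot: [3.141, -0.0, -0.55]
ft_force: [-0.7, -0.3, 4.2]
opening: 0.136
grip_force: 30.0
```

Emit:
carry_out(series=[[0,0,-0.02,0],[0,0,0,0],[0,0,0,0],[0,0,0,0],[0,0,0,0]])

```text
t: 30.45
eef_pos: [491.0, -255.1, 75.0]
tcp_rot: [3.141, -0.0, -0.55]
ft_force: [-2.2, -1.0, 7.7]
opening: 0.142
grip_force: 30.0
```

Run:
```python
from h import *
s=env.state();p=s['eef_pos'];print(s['t'],s['ft_force'],s['moment'],p)
sc=snap('scene','s11.png')[:,:,::-1];w=snap('wrist','w11.png')[:,:,::-1]
k=6;o=cv2.resize(sc[105:195,205:290],None,fx=k,fy=k,interpolation=2)
R=np.array([485.4,-254.6]);u=np.array([-.853,.522]);c,sn=np.cos(np.radians(15.5)),np.sin(np.radians(15.5))
f=lambda x:tuple(((proj('scene',[*(R+u*x*c),118-x*sn])-[205,105]+.5)*k).astype(int))
cv2.line(o,f(-140),f(105),(0,0,255),1)
cv2.imwrite('pics/c11.png',np.hstack([o[:384],cv2.resize(w,(512,384))[:, 120:400]]))
```

```text
30.45 [-2.17069885 -0.96657114  7.73233619] [-0.23911842  0.26003181  0.0290822 ] [ 491.02184615 -255.09793808   75.01962962]
```

View pics/c11.png

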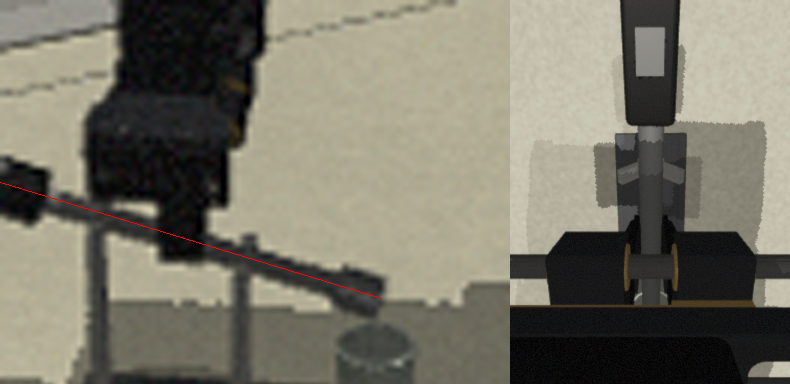

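The picture shows the probe sloping through both notches along the expected axis, its tip over the cup. The force rise to 7.7 N means both notches are carrying it. Release, wait, then rise.

Emit:
carry_out(series=[[0,0,0,0],[0,0,0,0],[0,0,0,0],[0,0,0,0],[0,0,0,0]], fingers=-0.2)

```text
t: 31.05
eef_pos: [491.0, -254.7, 74.5]
tcp_rot: [3.142, 0.0, -0.55]
ft_force: [1.3, -0.6, 0.7]
opening: 0.501
grip_force: 0.0
```

Emit:
carry_out(series=[[0,0,0,0],[0,0,0,0],[0,0,0.1,0],[0,0,0.2,0],[0,0,0.4,0]])

```text
t: 31.55
eef_pos: [490.6, -254.5, 109.8]
tcp_rot: [3.142, 0.002, -0.55]
ft_force: [-0.6, 0.2, 0.1]
opening: 0.599
grip_force: 0.0
```

Emit:
carry_out(series=[[0,0,0.5,0],[0,0,0.6,0],[0,0,0.6,0],[0,0,0.3,0],[0,0,0,0]])

```text
t: 32.05
eef_pos: [491.8, -255.3, 212.6]
tcp_rot: [3.141, -0.005, -0.55]
ft_force: [0.7, 0.7, -0.5]
opening: 0.6
grip_force: 0.0
```

Run:
```python
from h import *
s=env.state();print(s['t'],s['opening'],s['eef_pos'],s['ft_force'])
sc=snap('scene','s12.png');w=snap('wrist','w12.png')
g=cv2.cvtColor(sc,cv2.COLOR_RGB2GRAY);g0=cv2.cvtColor(cv2.imread('pics/s11.png'),cv2.COLOR_BGR2GRAY)
print('shaft+tip region diff',np.abs(g.astype(int)-g0)[140:165,247:270].mean(),np.abs(g.astype(int)-g0)[130:142,205:219].mean())
R=np.array([485.4,-254.6]);u=np.array([-.853,.522]);c,sn=np.cos(np.radians(15.5)),np.sin(np.radians(15.5))
f=lambda x,cam:proj(cam,[*(R+u*x*c),118-x*sn]).round(1)
print('exp scene tip',f(92,'scene'),'head',f(-110,'scene'),'wrist tip',f(92,'wrist'),'mid',f(0,'wrist'),'head',f(-110,'wrist'))
for cam in('scene','wrist'):print(cam,[(l,round(r['conf'],2),round(r['position'][1]*512),round(r['position'][0]*384)) for l in('probe','probe_tip','cup') for r in env.look_for(cam,l)])
k=cv2.cvtColor(w,cv2.COLOR_RGB2GRAY)
```

```text
32.05 0.5999824738061447 [ 491.76769726 -255.30267822  212.58186804] [ 0.7361928   0.7320935  -0.54890401]
shaft+tip region diff 9.575652173913044 7.904761904761905
exp scene tip [264.2 153. ] head [203.1 134.5] wrist tip [262.9 250.2] mid [263.1 190.7] head [263.4  90.8]
scene [('probe', 0.92, 219, 139), ('probe', 0.66, 414, 273), ('probe_tip', 0.74, 221, 143), ('probe_tip', 0.72, 407, 267), ('cup', 0.6, 266, 168)]
wrist [('probe', 0.57, 259, 122), ('probe_tip', 0.57, 261, 123), ('probe_tip', 0.48, 267, 182), ('probe_tip', 0.29, 254, 239), ('cup', 0.73, 265, 236)]
```

Run:
```python
import cv2,numpy as np
a=cv2.imread('pics/s11.png',0);b=cv2.imread('pics/s12.png',0)
for n,(y0,y1,x0,x1) in dict(head=(128,144,204,216),tip=(146,160,256,272),cup=(156,178,258,276)).items():
    m=cv2.matchTemplate(b[y0-8:y1+8,x0-8:x1+8],a[y0:y1,x0:x1],cv2.TM_CCOEFF_NORMED);_,v,_,l=cv2.minMaxLoc(m);print(n,round(v,3),l[0]-8,l[1]-8)
w=cv2.imread('pics/w12.png',0)
for r in (60,80,100,120,135,150,165,180): print(r,w[r,246:282:2])
```

```text
head 0.989 0 0
tip 0.898 0 0
cup 0.923 0 0
60 [158  35  48  47  51  47  45  46  47  46  48  46  47  33 161 194 195 197]
80 [171  50  46  45 109 112 114 111 110 111 109  46  38  29 124 127 130 127]
100 [179  79  35  39  94 122 121 120 120 120 116  42  36  35 127 136 132 130]
120 [175 116  20  23  17  17  17  21  21  21  17  20  18  40 127 134 133 134]
135 [43 42 42 52 53 67 73 75 75 71 63 57 55 56 53 57 56 54]
150 [80 79 82 80 66 55 59 58 59 60 64 94 97 97 97 98 86 41]
165 [43 42 42 41 40 55 59 58 59 57 49 41 42 41 40 41 39 39]
180 [82 82 80 76 76 54 56 58 59 55 51 43 42 43 42 38 40 40]
```

The head, tip and cup have not shifted at all since before release. The shaft lies straight through both notches, and the gripper is clear and still.

```bash
python3 -c "
from cell import env
print(env.job_done())"
```

```text
the job is handed in; nothing more can be done
None
```

I handed the job in at about 32 s: the cup stands in the ring, and the probe lies sloping in both notches with its tip over the cup. The last pictures showed no shift after release and the gripper clear, but no verdict came back.

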